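Seat the housing in the sloping nest, then clamp it

TASK

Load the white housing with the two hose stubs into the sloping nest of the assembly stand: put its foot into the pocket and press it down past the stiff lifter pad until you feel that it is fully home, its shoulder flush on the block. Only then swing the open clamp all the way down over it, let go, and leave the other things on the bench where they are.

Things in the scene. Friction and masses are not known exactly. Their poses are not given: they have to be found in the camera images.
- housing_mid (a point): Loose white plastic housing, 0.13 kg: an upright round body 44 mm across and 44 mm tall on a foot. This point is on its axis half-way up the round part, 22 mm below the flat top, 36 mm above the bench when standing. z is up out of the top. Two hose stubs, 12 mm thick with black ends, stick out at this height along +x and -x to 40 mm; grip across y. Half a turn looks the same.
- housing_foot (a point): Centre of the underside of the housing's rectangular foot: 38 mm (its x) by 28 mm (its y), 14 mm tall, 36 mm below housing_mid, same axes. The underside of the round body around the foot, 22 mm below housing_mid, is the shoulder.
- nest: Nest of the fixed aluminium stand; origin at the centre of the pocket's mouth on the block's top face, 110 mm above the bench. z: the pocket's axis, out of it, 30 degrees off vertical towards the stand's low side; x: up the slope to the clamp's hinge; y level. Pocket 41 mm (x) by 31 mm (y), small chamfer. Block 84 (x) by 42 (y) by 30 mm thick: fingers on the housing's sides pass beside it.
- seat (a point): Where housing_mid lies when the housing is home: on the nest's z axis, 22 mm above the block's face, same axes; the foot is then 14 mm deep and the shoulder rests on the block. A black lifter pad in the pocket, 4 to 9 mm below the mouth, holds the foot up until pushed with about 8 N; friction only, it stays down where it is left.
- stand: The stand, fixed; origin on the bench under the pocket's mouth. Foot plate 200 mm (x, from -75 to +125) by 110 mm, 12 mm thick. Below the nest's block only two posts 42 mm wide.
- clamp (a joint): Clamp angle, rad: 0 closed (the strap lies 0.5 mm above the top of a seated housing, parallel to the block), growing as it opens, up to 2.35; it starts open. The stiff hinge stays where it is left; moving it takes about 3 N at the cross bar.
- clamp_bar (a point): Centre of the clamp's round steel cross bar, 12 mm thick, 60 mm long along the nest's y, at the end of a strap 20 mm wide, 8 mm thick. Hinge axis: parallel to the nest's y at x 62, z 48.5 mm in the nest's frame. At angle q the bar is at x 62 - 100 cos q, z 48.5 + 100 sin q (mm, nest's frame). Shut fingers can push it over from behind.
- collar: Bystander: loose plain white ring, 72 mm across, 30 mm tall, no foot or stubs. Origin under its centre.
- bushing: Bystander: loose upright black cylinder, 28 mm across, 35 mm tall. Origin under its centre.
- bearing: Bystander: loose steel ring, 52 mm across, 15 mm tall. Origin under its centre.
- driver: Bystander: loose screwdriver, 160 mm long, black handle, lying along its x.
- jar: Bystander: loose closed jar, 56 mm across, 70 mm tall. Origin under its centre.
- case: Bystander: loose flat blue case, 90 x 60 x 30 mm. Origin under its centre.
- mount: Bystander: loose steel angle bracket, 50 x 40 mm, 46 mm tall. Origin under the centre of its foot.
There are look-alikes about, which are no part of the job. What is shaped like the stand but green or purple is not meant.

How it is judged:
By the outcome, as a careful person would: the job done as asked, in the order asked, and still so for the second after the job is handed in, with the robot touching nothing.
It also fails if it takes over 51 s, if anything falls off the work surface, if the arm or the gripper's body presses on something with over 40 N, if the wrist force passes 120 N, or if a joint passes its speed limit or range.

ROBOT

A 6-joint arm with a two-finger parallel gripper is mounted at the origin on the work surface. World frame = base frame: x ahead of the robot, y to its left, z up, the work surface at z = 0. Lengths are in mm, angles in rad, forces in N, time in s.
With the tool pointing down it reaches from about 350 to 775 mm from the base axis. Payload 7.3 kg.
Tool frame: the origin (TCP) lies on the centre line of the jaws, within the pads' length; the fingertips stand 17 mm ahead of it and the grasp point (between the pads) lies 2 mm behind it; z points along the fingers, y is the line along which they close (so a half turn about z gives the same grasp; the last joint's range is limited). The gripper opens to 92 mm and grips with 3 to 60 N. Pads are 19 mm wide; open, the fingers measure 130 mm over their backs; the gripper's body (75 mm by 190 mm) begins 47 mm behind the grasp point.
Start: joints at [-1.303, 0.342, 1.524, -0, 1.275, -0.146], TCP at [211.121, -480.699, 243.741] pointing down, gripper open.
Joint ranges: [-2.53, 2.53], [-0.77, 2.02], [0.04, 2.7], [-1, 4.14], [0.28, 2.66], [-3.11, 3.11]. Speed limits (rad/s): [2.57, 2.57, 3.14, 3.14, 3.14, 3.14].

INTERFACE

Orientations are given as [roll, pitch, yaw] about the fixed x, y, z axes, in that order (R = Rz(yaw) Ry(pitch) Rx(roll)).
In Python, from plant import bot gives the robot as it stands. The module is installed in compiled form; this text tells all that it offers.
- The arm moves only by the shell command python3 -m pendant 'ROWS'. ROWS is JSON, a list of rows, each a list of 3 entries, a list of its own where there are three numbers: the shift along the world's x, y, z as a fraction of full scale, then the turn, a rotation vector about the world's x, y, z as a fraction of full scale, then the opening, from -1 (shut) to 1 (fully open), so that 0 is half open. In form: [[[tx, ty, tz], [rx, ry, rz], claw], ...]. A call has exactly 10 rows; each row shifts and turns the commanded pose from where the row before left it; what a row does not reach is not made up. Full scale, the value 1, is 30 mm for a shift and 0.12 rad for a turn. A row lasts 1/12 s, in which the tool goes at most 41.7 mm and 7.16 degrees, less where a joint would pass 70% of its speed; a pose out of reach is approached as far as the arm can. A call with a number of a shift or a turn outside -1 to 1 is refused whole. A call with a gripper value outside its range is refused whole. The fingers move at their own pace and stop on an object; the grip force is fixed at half the most. Time passes only in rows, so rows that do not move let the fingers close, or fill a call up. It gives the time, the measured TCP pose, the force, the opening and the grip force at its end, in the units of the state.
- bot.get_obs(): the state, without advancing time (a new reading comes with each control period).
- bot.capture(name): name is "side" or "top"; returns the picture (400x640x3 uint8, blue, green, red); there is no depth.
- bot.camera_params(name): a dict with "fovy" (degrees; the focal length in pixels is half the picture's height over the tangent of half this angle, whatever the lens; pixels are square), "cx", "cy" (the principal point, pixels), "camera_from_world" (4x4, takes a point from world to camera coordinates). Camera axes: x right, y down, z forward; pixel columns grow to the right and rows downward; lengths in mm; the calibration is good to about 2 mm. A picture is of the moment at which its call begins. camera_params takes no time and is no camera call.
- bot.close_job(): hands the job in; it is judged then, once.
The state is a dict: "time": time; "joint_positions": joint angles; "dq": joint speeds; "tau": joint torques, N m; "tool_pos": TCP position; "tcp_rot": TCP orientation; "contact_force": force on the tool from outside, world axes, zero at the start; "moment": the same for the moment, N m; "grip_width": finger opening in mm; "finger_force": force on a finger pad.
Only numpy, scipy, OpenCV 4.12 (cv2) and the standard library are available. Lean on these libraries where they do the work, as an engineer would, in place of code of your own. Each camera call takes 0.05 s, during which the arm holds its last target. There are 200 camera calls.

## Working session

There is one attempt and no reset: what is moved stays moved. The work goes in short steps, Python scripts to look and compute and a shell command to move; the robot and the scene stay as the last step left them, time stands still between calls to the robot, and variables do not carry over. Pictures are saved under pics/ and viewed, at most 10 in all, crops included, and the job is handed in when it is done.

```bash
mkdir -p pics; python3 - <<'E'
from plant import bot
import cv2,json
for n in("side","top"):
    p=bot.camera_params(n);print(n,{k:(v.tolist() if hasattr(v,'tolist') else v) for k,v in p.items()})
    cv2.imwrite(f"pics/{n}0.png",bot.capture(n))
print(bot.get_obs())
E
```

```text
side {'fovy': 52.23787213794195, 'cx': 322.47063028943387, 'cy': 200.4223680664854, 'camera_from_world': [[-0.9031751143733844, -0.42898631676459353, 0.015666933502499897, 434.48082764902784], [-0.22458875259214647, 0.44110968608721385, -0.868897080815181, 214.19604159264594], [0.36583412222717476, -0.7882848373962215, -0.4947447929442866, 817.0270397561654], [0.0, 0.0, 0.0, 1.0]]}
top {'fovy': 46.629047612643596, 'cx': 323.18020619874153, 'cy': 199.80887264737905, 'camera_from_world': [[0.016350465366764416, -0.9998615368952982, 0.0030934316967852165, -39.01252249209414], [-0.9879127514372108, -0.01663188379598463, -0.1541161120362069, 507.9934051592939], [0.15414622223736152, -0.0005361704666457709, -0.9880479010104626, 1244.0003126795825], [0.0, 0.0, 0.0, 1.0]]}
{'time': 0.1, 'joint_positions': array([-1.30299277e+00,  3.42638287e-01,  1.52488670e+00, -2.33785315e-07,
        1.27540057e+00, -1.46026129e-01]), 'dq': array([ 0.00045023, -0.00190817, -0.00329477,  0.00137603,  0.00045735,
       -0.00017401]), 'tau': array([ 1.81714935e-03, -4.32004309e+01, -2.44695139e+01,  7.18577486e-02,
        5.26123925e-02, -4.90028515e-05]), 'tool_pos': array([ 211.03314896, -480.3633034 ,  243.13424923]), 'tcp_rot': array([-3.14027391e+00, -1.93725974e-04,  4.13829626e-01]), 'contact_force': array([ 0.60497436,  0.67048472, -0.19654841]), 'moment': array([ 0.00869239,  0.03287676, -0.0139917 ]), 'finger_force': 0.0, 'grip_width': 91.78830496525886}
```

View pics/side0.png

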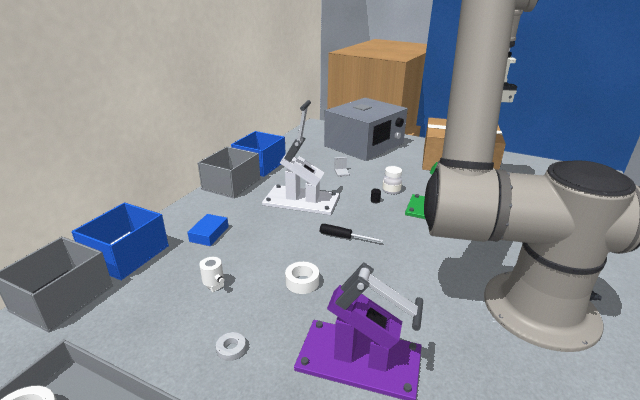

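View pics/top0.png

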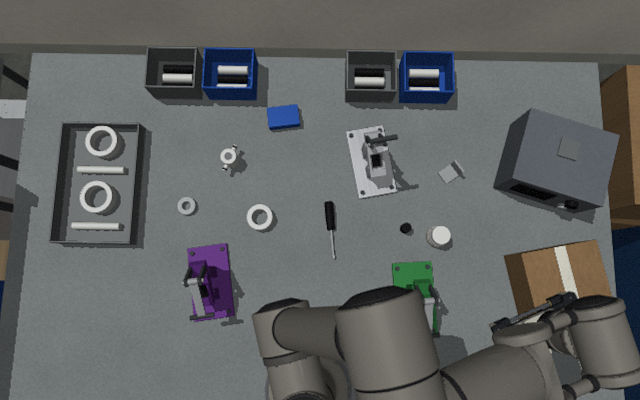

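```bash
python3 - <<'E'
import cv2,numpy as np
t=cv2.imread("pics/top0.png");s=cv2.imread("pics/side0.png")
r=lambda im,x,y,w,h,k:cv2.resize(im[y:y+h,x:x+w],None,fx=k,fy=k,interpolation=cv2.INTER_CUBIC)
a=np.hstack([r(t,335,115,75,90,5.0),r(t,204,132,50,90,5)[:450]])
b=np.hstack([r(s,255,95,95,120,4),r(s,185,240,60,120,4)])
b=b[:, :]
cv2.imwrite("pics/c1.png",a);cv2.imwrite("pics/c2.png",b);print(a.shape,b.shape)
E
```

```text
(450, 625, 3) (480, 620, 3)
```

View pics/c1.png

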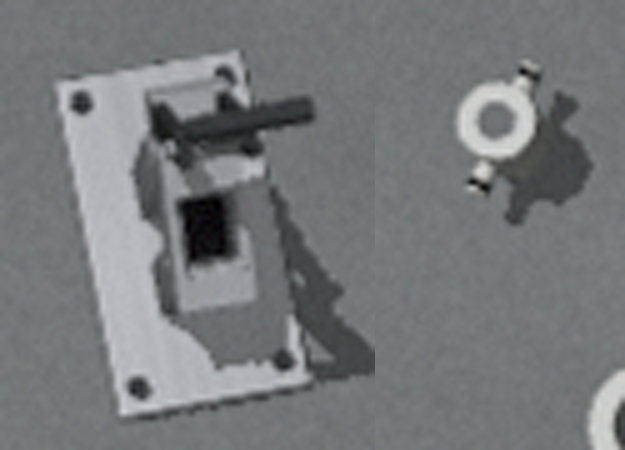

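View pics/c2.png

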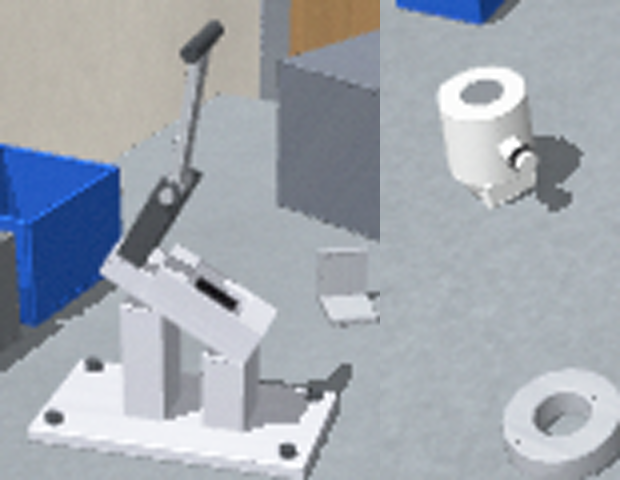

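```bash
cat > h.py <<'E'
from plant import bot
import numpy as np,cv2
from scipy.spatial.transform import Rotation as Ro
P={n:bot.camera_params(n) for n in("side","top")}
def ray(n,u,v):
    p=P[n];T=np.array(p["camera_from_world"]);f=200/np.tan(np.radians(p["fovy"])/2)
    R=T[:3,:3];return -R.T@T[:3,3],R.T@np.array([(u-p["cx"])/f,(v-p["cy"])/f,1])
def onz(n,u,v,z):
    c,d=ray(n,u,v);return c+d*(z-c[2])/d[2]
def tri(a,b):
    c,d=ray("side",*a);e,g=ray("top",*b)
    s=np.linalg.lstsq(np.c_[d,-g],e-c,rcond=None)[0];p,q=c+s[0]*d,e+s[1]*g
    return (p+q)/2,np.linalg.norm(p-q)
def proj(n,X):
    p=P[n];T=np.array(p["camera_from_world"]);f=200/np.tan(np.radians(p["fovy"])/2)
    x=T[:3,:3]@X+T[:3,3];return p["cx"]+f*x[0]/x[2],p["cy"]+f*x[1]/x[2]
E
python3 - <<'E'
from h import *
np.set_printoptions(precision=1,suppress=True)
t=lambda x,y:(x/5+335-.4,y/5+115-.4); t2=lambda x,y:((x-375)/5+204-.4,y/5+132-.4)
s=lambda x,y:(x/4+255-.4,y/4+95-.4); s2=lambda x,y:((x-380)/4+185-.4,y/4+240-.4)
C=[onz("top",*t(*p),12)[:2] for p in[(57,84),(242,50),(308,380),(122,415)]]
print("corn",C,np.mean(C,0)); 
B=[onz("top",*t(*p),14)[:2] for p in[(82,101),(225,73),(284,360),(139,387)]];print("bolts",B,np.mean(B,0))
Bs=[onz("side",*s(*p),14)[:2] for p in[(94,365),(54,417),(288,452),(317,388)]];print("bolts side",Bs,np.mean(Bs,0))
for K in(B,C):
    d=(K[0]-K[3])+(K[1]-K[2]);e=(K[0]-K[1])+(K[3]-K[2]);print("yaw",np.arctan2(d[1],d[0]),np.arctan2(-e[0],e[1]),np.linalg.norm(d)/2,np.linalg.norm(e)/2)
d=(Bs[1]-Bs[2])+(Bs[0]-Bs[3]);print("yaw side",np.arctan2(d[1],d[0]),np.linalg.norm(d)/2)
print("pocket",onz("top",*t(207,231),110),onz("side",*s(217,293),110))
print("housing top",onz("top",*t2(497,121),58),onz("side",*s2(483,93),58))
e1=onz("top",*t2(530,70),36);e2=onz("top",*t2(480,183),36);d=e1-e2
print("stubs",e1,e2,(e1+e2)/2,np.linalg.norm(d),np.arctan2(d[1],d[0]))
# masks
im=cv2.imread("pics/top0.png");m=(im[130:180,205:250].min(2)>175).astype(np.uint8)
n,l,st,ce=cv2.connectedComponentsWithStats(m);print(st,ce+[205,130])
E
```

```text
corn [array([714.2, -93.3]), array([ 736.5, -200.4]), array([ 542.8, -237.2]), array([ 520.9, -131.8])] [ 628.6 -165.7]
bolts [array([ 703.7, -107.7]), array([ 721.8, -190.3]), array([ 553.7, -223.3]), array([ 536.8, -141.2])] [ 629.  -165.6]
bolts side [array([ 719.3, -190.9]), array([ 703.8, -109.8]), array([ 535.6, -140.7]), array([ 555.4, -233.9])] [ 628.5 -168.8]
yaw 0.19594287642405644 0.2099590211229855 170.79272007005525 84.21717624495115
yaw 0.19196973987519736 0.2049098258640839 197.13861910737276 108.53412040626836
yaw side 0.2193838159372376 170.1020955270969
pocket [ 604.4 -168.6  110. ] [ 601.9 -163.8  110. ]
housing top [624.4 234.5  58. ] [623.6 234.7  58. ]
stubs [659.8 222.   36. ] [594.1 247.   36. ] [626.9 234.5  36. ] 70.29468349553295 -0.3636635474280559
[[   0    0   45   50 2122]
 [  16   18   15   15  122]
 [  19   35    3    3    6]] [[226.9 154.4]
 [228.  155.4]
 [225.2 165.8]]
```

```bash
python3 -m pendant '[[[0,0,1],[0,0,0],1],[[0,0,1],[0,0,0],1],[[0,0,1],[0,0,0],1],[[0,0,1],[0,0,0],1],[[0,0,1],[0,0,0],1],[[0.57,0.99,0],[0,0,-0.65],1],[[0.57,0.99,0],[0,0,-0.65],1],[[0.57,0.99,0],[0,0,-0.65],1],[[0.57,0.99,0],[0,0,-0.65],1],[[0.57,0.99,0],[0,0,-0.65],1]]'
python3 -m pendant '[[[0.57,0.99,0],[0,0,-0.65],1],[[0.57,0.99,0],[0,0,-0.65],1],[[0.57,0.99,0],[0,0,-0.65],1],[[0.57,0.99,0],[0,0,-0.65],1],[[0.57,0.99,0],[0,0,-0.65],1],[[0.57,0.99,0],[0,0,0],1],[[0.57,0.99,0],[0,0,0],1],[[0.57,0.99,0],[0,0,0],1],[[0.57,0.99,-0.5],[0,0,0],1],[[0.57,0.99,-0.5],[0,0,0],1]]'
python3 - <<'E'
from h import *
np.set_printoptions(precision=2,suppress=True)
im=cv2.imread("pics/top0.png");print(im[143:150,230:240].min(2));print(im[163:172,220:230].min(2))
s=lambda x,y:(x/4+255-.4,y/4+95-.4);t=lambda x,y:(x/5+335-.4,y/5+115-.4)
X,e=tri(s(202,42),t(240,118));c,si=np.cos(.198),np.sin(.198)
Rn=np.array([[.866*c,-si,-.5*c],[.866*si,c,-.5*si],[.5,0,.866]]);print("bar",X,e,Rn.T@(X-[604.2,-171.2,110]))
E
```

```text
time: 0.93
tool_pos: [297.0, -330.6, 393.4]
tcp_rot: [-3.141, 0.0, 0.019]
contact_force: [0.3, -0.0, 0.1]
grip_width: 91.7
finger_force: 0.0
time: 1.77
tool_pos: [468.4, -33.5, 363.8]
tcp_rot: [-3.142, -0.002, -0.366]
contact_force: [1.4, -0.1, 0.3]
grip_width: 91.8
finger_force: 0.0
[[112 112 115 114 114 111 113 116 111 110]
 [115 115 116 140 162 127 112 114 113 112]
 [115 116 103  84 128 153 141 109 114 112]
 [111 113  98  19  49  87  92  95 116 110]
 [109 125 160 167 111  54  41  95 115 111]
 [122 146 193 203 162 103  73 106 113 116]
 [184 191 190 165 154 103  96 115 114 119]]
[[112 114 115 108 115 135 138 152 164 153]
 [114 112 110 111 131 166 138  86  96  87]
 [116 114 115 121 169 204 181 127  83  75]
 [117 117 121 147 200 205 178 127  78  73]
 [116 119 109  98 146 178 161 109 101  99]
 [119 112  81  22  52  89  91  93 116 115]
 [118 120 145 174 117  22  28  85 119 120]
 [118 119 128 137 128 106  61 110 120 121]
 [118 116 114 110 118 115 100 120 119 122]]
bar [ 614.12 -164.34  282.17] 2.7089228623040533 [ 95.67   4.77 143.56]
```

```bash
python3 -m pendant '[[[0.58,0.99,-0.6],[0,0,0],1],[[0.58,0.99,-0.6],[0,0,0],1],[[0.58,0.99,-0.6],[0,0,0],1],[[0.58,0.99,-0.6],[0,0,0],1],[[0.58,0.99,-0.6],[0,0,0],1],[[0.58,0.99,-0.6],[0,0,0],1],[[0.58,0.99,-0.6],[0,0,0],1],[[0.58,0.99,-0.6],[0,0,-0.1],1],[[0.58,0.99,-0.6],[0,0,0],1],[[0,0,-0.6],[0,0,0],1]]'
```

```text
time: 2.6
tool_pos: [625.4, 237.3, 181.0]
tcp_rot: [-3.14, 0.001, -0.374]
contact_force: [-1.4, 0.3, 0.1]
grip_width: 91.7
finger_force: 0.0
```

```bash
python3 -m pendant '[[[0,-0.08,-0.9],[0,0,0],1],[[0,0,-0.9],[0,0,0],1],[[0,0,-0.9],[0,0,0],1],[[0,0,-0.9],[0,0,0],1],[[0,0,-0.9],[0,0,0],1],[[0,0,-0.3],[0,0,0],1],[[0,0,0],[0,0,0],1],[[0,0,0],[0,0,0],0],[[0,0,0],[0,0,0],-0.1],[[0,0,0],[0,0,0],-0.1]]'
python3 - <<'E'
from h import *
s=bot.capture("side");t=bot.capture("top")
a=cv2.resize(s[200:320,160:280],None,fx=4,fy=4);b=cv2.resize(t[100:220,180:255],None,fx=4,fy=4)
cv2.imwrite("pics/g1.png",np.hstack([a,b]))
E
```

```text
time: 3.43
tool_pos: [625.4, 230.0, 41.9]
tcp_rot: [-3.14, -0.003, -0.378]
contact_force: [-0.2, -0.6, 0.4]
grip_width: 76.5
finger_force: 0.0
```

View pics/g1.png

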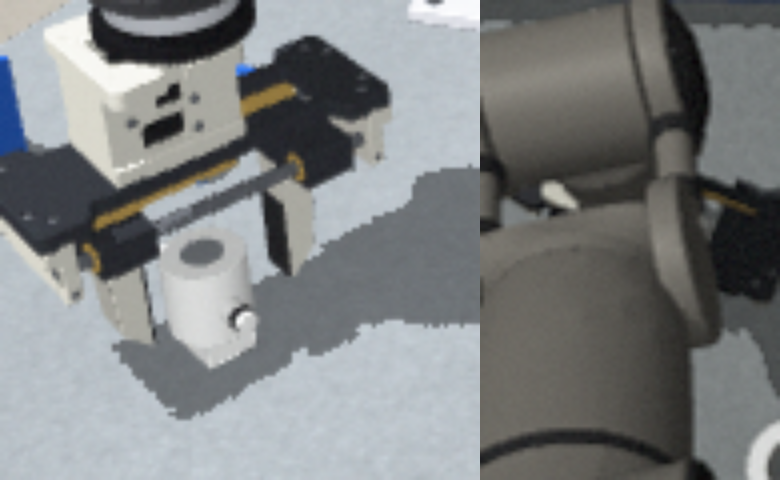

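```bash
python3 -m pendant '[[[0,0.15,-0.25],[0,0,0],0],[[0,0,0],[0,0,0],0],[[0,0,0],[0,0,0],-0.2],[[0,0,0],[0,0,0],-0.5],[[0,0,0],[0,0,0],-0.5],[[0,0,0],[0,0,0],-0.5],[[0,0,0],[0,0,0],-0.5],[[0,0,0],[0,0,0],-1],[[0,0,0],[0,0,0],-1],[[0,0,0],[0,0,0],-1]]'
```

```text
time: 4.37
tool_pos: [624.2, 234.2, 32.2]
tcp_rot: [3.142, 0.0, -0.378]
contact_force: [-0.3, 0.0, -1.5]
grip_width: 42.5
finger_force: 30.0
```

```bash
cat >> h.py <<'E'
N=np.array([604.2,-171.2,110.]);YAW=.198
def nest(yaw=None):
    return (Ro.from_euler("z",YAW if yaw is None else yaw)*Ro.from_euler("y",-np.pi/6)).as_matrix()
def todo(h,off=3.8,dx=0,dy=0,yaw=None):
    "shift (units) and turn (units) from the measured pose to the pose with the housing h mm above home"
    Rn=nest(yaw);o=bot.get_obs();R=Ro.from_euler("xyz",o["tcp_rot"])
    T=N+Rn@[dx,dy,22+h-off];Rt=Ro.from_matrix(Rn@np.diag([1,-1,-1]))
    rel=Rn.T@(o["tool_pos"]-N)
    print("rel nest",rel.round(1),"shift",((T-o["tool_pos"])/30).round(3),"turn",((Rt*R.inv()).as_rotvec()/.12).round(3),"F nest",(Rn.T@o["contact_force"]).round(1))
E
python3 -m pendant '[[[0,0,0.5],[0,0,0],-1],[[0,0,1],[0,0,0],-1],[[0,0,1],[0,0,0],-1],[[0,0,1],[0,0,0],-1],[[0,0,1],[0,0,0],-1],[[0,0,1],[0,0,0],-1],[[0,0,1],[0,0,0],-1],[[0,0,0.6],[0,0,0],-1],[[0,0,0],[0,0,0],-1],[[0,0,0],[0,0,0],-1]]'
python3 -c "
from h import *
todo(100);bot.get_obs()
S=bot.capture('side');X=bot.get_obs()['tool_pos'];u,v=map(int,proj('side',X));print(u,v,proj('top',X))
T=bot.capture('top');a,b=map(int,proj('top',X))
cv2.imwrite('pics/l1.png',np.hstack([cv2.resize(S[v-45:v+45,u-45:u+45],None,fx=4.4,fy=4.4),cv2.resize(T[b-45:b+45,a-45:a+45],None,fx=4.4,fy=4.4)]))"
```

```text
time: 5.2
tool_pos: [624.4, 234.2, 245.7]
tcp_rot: [-3.141, -0.001, -0.378]
contact_force: [0.1, -0.8, -2.5]
grip_width: 42.5
finger_force: 30.0
rel nest [154.  393.6  67.7] shift [ -2.604 -13.902  -1.111] turn [-0.405 -4.393  4.689] F nest [-1.3 -0.8 -2.1]
198 181 (np.float64(212.52421330099918), np.float64(136.62255006863882))
```

View pics/l1.png

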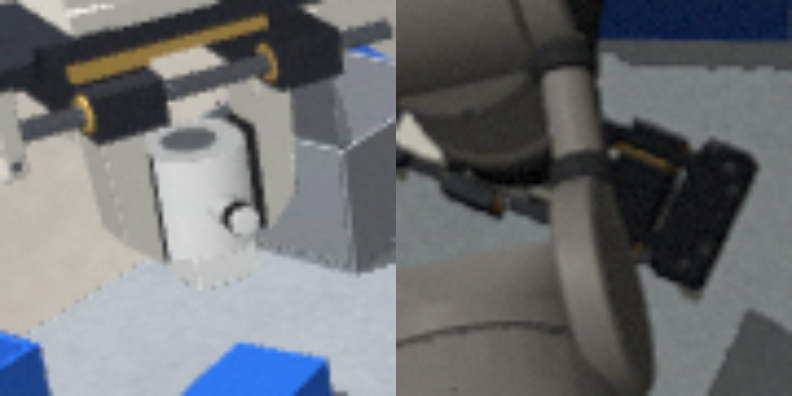

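```bash
python3 -c "
from h import *
np.set_printoptions(precision=1,suppress=True)
f=lambda x,y:(x/4.4+153-.4,y/4.4+136-.4)
X=bot.get_obs()['tool_pos']
tip=onz('side',*f(243,219),249.5);top=onz('side',*f(194,140),271.5);print(X,ray('side',0,0)[0],tip,top)
d=tip[:2]-top[:2];print(np.hypot(*d),np.arctan2(*-d[::-1]),np.arctan2(*-(tip-X)[1::-1]))
for z in(0,3.8):print([np.array(proj('side',X+[40*np.cos(a)*k,40*np.sin(a)*k,3.8])) for a,k in((-.378,-1),)])
S=cv2.imread('pics/l1.png')
"
```

```text
[623.4 234.  242.9] [141.6 736.  583.5] [590.7 246.8 249.5] [623.2 233.2 271.5]
35.233712665684635 -0.3974341026035949 -0.3744489637630825
[array([209.4, 187.8])]
[array([209.4, 187.8])]
```

```bash
python3 -m pendant '[[[-0.18,-0.97,-0.08],[-0.03,-0.31,0.335],-1],[[-0.18,-0.97,-0.08],[-0.03,-0.31,0.335],-1],[[-0.18,-0.97,-0.08],[-0.03,-0.31,0.335],-1],[[-0.18,-0.97,-0.08],[-0.03,-0.31,0.335],-1],[[-0.18,-0.97,-0.08],[-0.03,-0.31,0.335],-1],[[-0.18,-0.97,-0.08],[-0.03,-0.31,0.335],-1],[[-0.18,-0.97,-0.08],[-0.03,-0.31,0.335],-1],[[-0.18,-0.97,-0.08],[-0.03,-0.31,0.335],-1],[[-0.18,-0.97,-0.08],[-0.03,-0.31,0.335],-1],[[-0.18,-0.97,-0.08],[-0.03,-0.31,0.335],-1]]'; python3 -c "
from h import *
todo(100)"
```

```text
time: 6.13
tool_pos: [568.5, -57.7, 219.0]
tcp_rot: [-3.111, -0.368, 0.025]
contact_force: [0.7, 0.0, -1.8]
grip_width: 42.4
finger_force: 30.0
rel nest [ 43.6 118.3 100.7] shift [-0.743 -4.171 -0.222] turn [-0.084 -1.314  1.332] F nest [-0.3 -0.1 -1.9]
```

```bash
python3 -m pendant '[[[-0.15,-0.84,-0.04],[-0.02,-0.26,0.27],-1],[[-0.15,-0.84,-0.04],[-0.02,-0.26,0.27],-1],[[-0.15,-0.84,-0.04],[-0.02,-0.26,0.27],-1],[[-0.15,-0.84,-0.04],[-0.02,-0.26,0.27],-1],[[-0.15,-0.84,-0.04],[-0.02,-0.26,0.27],-1],[[0,0,0],[0,0,0],-1],[[0,0,0],[0,0,0],-1],[[0,0,0],[0,0,0],-1],[[0,0,0],[0,0,0],-1],[[0,0,0],[0,0,0],-1]]'; python3 -c "
from h import *
todo(50)
S=bot.capture('side');T=bot.capture('top')
cv2.imwrite('pics/n1s.png',S);cv2.imwrite('pics/n1t.png',T)
cv2.imwrite('pics/n1.png',np.hstack([cv2.resize(S[80:220,245:355],None,fx=4,fy=4),cv2.resize(T[80:220,325:415],None,fx=4,fy=4)]))
todo(50)"
```

```text
time: 6.97
tool_pos: [547.8, -181.4, 214.9]
tcp_rot: [3.14, -0.523, 0.2]
contact_force: [0.0, 0.1, -2.1]
grip_width: 42.7
finger_force: 30.0
rel nest [  2.9   1.1 119.5] shift [ 0.764  0.117 -1.528] turn [ 0.01  -0.005 -0.015] F nest [-1.   0.1 -1.8]
rel nest [  3.1   0.8 119.8] shift [ 0.76   0.126 -1.54 ] turn [ 0.014  0.001 -0.015] F nest [-0.7 -0.  -1.2]
```

View pics/n1.png

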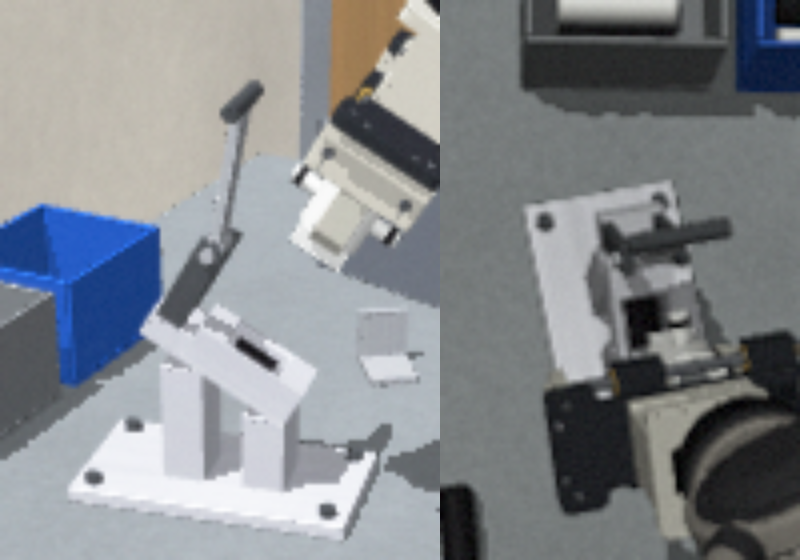

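```bash
python3 -c "
from h import *
R=nest()
for l,p in {'blk--':(-42,-21,0),'blk-+':(-42,21,0),'blk+-':(42,-21,0),'blk++':(42,21,0),'pk--':(-20.5,-15.5,0),'pk-+':(-20.5,15.5,0),'pk+-':(20.5,-15.5,0),'pk++':(20.5,15.5,0)}.items():
  X=N+R@p;a=np.array(proj('top',X));b=np.array(proj('side',X))
  print(l,((a+.4-[335,115])*5).round(),((b+.4-[255,95])*4).round())
a=cv2.resize(cv2.imread('pics/top0.png')[135:185,355:405],None,fx=8,fy=8,interpolation=cv2.INTER_CUBIC)
b=cv2.resize(cv2.imread('pics/side0.png')[145:195,275:325],None,fx=8,fy=8,interpolation=cv2.INTER_CUBIC)
for im,n,o in((a,'top',(355,135)),(b,'side',(275,145))):
  im=cv2.convertScaleAbs(im,alpha=1,beta=0)
  for w,h in((42,21),(20.5,15.5)):
    q=np.array([(np.array(proj(n,N+R@(x,y,0)))+.5-o)*8 for x,y in((-w,-h),(-w,h),(w,h),(w,-h))]).astype(np.int32)
    cv2.polylines((a if n=='top' else b),[q],True,(0,0,255),1)
cv2.imwrite('pics/ov.png',np.hstack([a,b]))"
```

```text
blk-- [259. 299.] [277. 309.]
blk-+ [182. 313.] [262. 335.]
blk+- [242. 148.] [177. 242.]
blk++ [163. 162.] [158. 266.]
pk-- [245. 263.] [250. 296.]
pk-+ [188. 273.] [238. 314.]
pk+- [236. 189.] [200. 263.]
pk++ [179. 200.] [187. 281.]
```

View pics/ov.png

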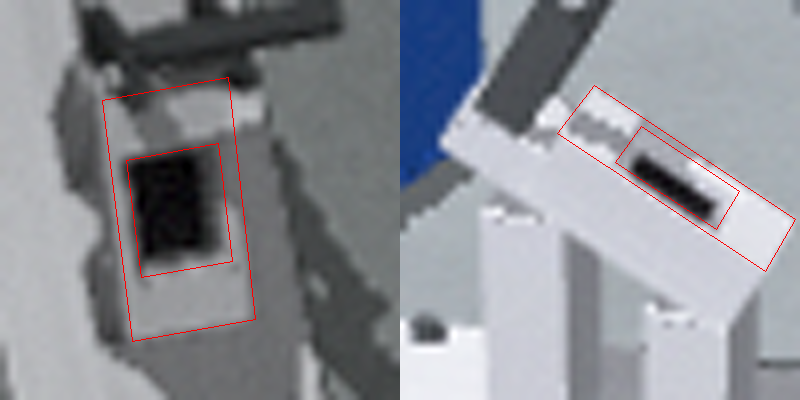

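```bash
python3 -c "
from h import *
o=bot.get_obs();R=Ro.from_euler('xyz',o['tcp_rot']).as_matrix()
for k in(40,-40):print(np.array(proj('side',o['tool_pos']+R@[k,0,-3.8])).round(1))
print(np.array(proj('side',o['tool_pos']+R@[0,0,32.2])).round(1))
a=cv2.imread('pics/n1s.png')[108:153,310:352]
cv2.imwrite('pics/st.png',cv2.resize(a,None,fx=12,fy=12,interpolation=cv2.INTER_CUBIC))"
```

```text
[318.4 122.4]
[344.2 139.8]
[324.3 141.8]
```

View pics/st.png

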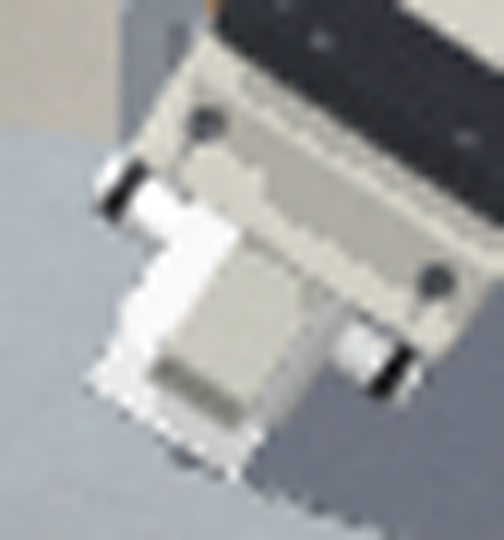

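```bash
python3 -m pendant '[[[0.19,0.03,-0.38],[0,0,0],-1],[[0.19,0.03,-0.38],[0,0,0],-1],[[0.19,0.03,-0.38],[0,0,0],-1],[[0.19,0.03,-0.38],[0,0,0],-1],[[0.15,0.03,-0.26],[0,0,0],-1],[[0.15,0.03,-0.26],[0,0,0],-1],[[0.15,0.03,-0.26],[0,0,0],-1],[[0,0,0],[0,0,0],-1],[[0,0,0],[0,0,0],-1],[[0,0,0],[0,0,0],-1]]'; python3 -c "
from h import *
todo(16)"
```

```text
time: 7.9
tool_pos: [584.1, -176.6, 146.5]
tcp_rot: [3.139, -0.524, 0.199]
contact_force: [-0.6, 0.3, -1.2]
grip_width: 42.8
finger_force: 30.0
rel nest [ 0.3 -1.3 42. ] shift [ 0.11   0.067 -0.231] turn [ 0.016  0.005 -0.002] F nest [-1.1  0.4 -0.8]
```

```bash
python3 -m pendant '[[[-0.02,0.04,-0.005],[0,0,0],-1],[[0.033,0.0066,-0.058],[0,0,0],-1],[[0.033,0.0066,-0.058],[0,0,0],-1],[[0.033,0.0066,-0.058],[0,0,0],-1],[[0.033,0.0066,-0.058],[0,0,0],-1],[[0.033,0.0066,-0.058],[0,0,0],-1],[[0.033,0.0066,-0.058],[0,0,0],-1],[[0,0,0],[0,0,0],-1],[[0,0,0],[0,0,0],-1],[[0,0,0],[0,0,0],-1]]'; python3 -c "
from h import *
todo(16)"
```

```text
time: 8.73
tool_pos: [589.4, -174.1, 135.6]
tcp_rot: [3.14, -0.524, 0.199]
contact_force: [-0.2, -0.3, -1.2]
grip_width: 43.0
finger_force: 30.0
rel nest [-0.3  0.1 29.8] shift [-0.064 -0.015  0.133] turn [ 0.013  0.002 -0.001] F nest [-0.9 -0.3 -0.9]
```

```bash
python3 -m pendant '[[[0.033,0.0066,-0.058],[0,0,0],-1],[[0.033,0.0066,-0.058],[0,0,0],-1],[[0.0165,0.0033,-0.029],[0,0,0],-1],[[0,0,0],[0,0,0],-1],[[0,0,0],[0,0,0],-1],[[0,0,0],[0,0,0],-1],[[0,0,0],[0,0,0],-1],[[0,0,0],[0,0,0],-1],[[0,0,0],[0,0,0],-1],[[0,0,0],[0,0,0],-1]]'; python3 -c "
from h import *
todo(0)"
```

```text
time: 9.57
tool_pos: [591.9, -173.7, 131.4]
tcp_rot: [3.139, -0.524, 0.199]
contact_force: [-0.4, -0.1, -0.6]
grip_width: 42.3
finger_force: 30.0
rel nest [-0.2 -0.  24.8] shift [ 0.112  0.023 -0.187] turn [ 0.015  0.004 -0.001] F nest [-0.7 -0.1 -0.3]
```

```bash
python3 -m pendant '[[[0.0165,0.0033,-0.029],[0,0,0],-1],[[0.0165,0.0033,-0.029],[0,0,0],-1],[[0.0165,0.0033,-0.029],[0,0,0],-1],[[0,0,0],[0,0,0],-1],[[0,0,0],[0,0,0],-1],[[0,0,0],[0,0,0],-1],[[0,0,0],[0,0,0],-1],[[0,0,0],[0,0,0],-1],[[0,0,0],[0,0,0],-1],[[0,0,0],[0,0,0],-1]]'; python3 -c "
from h import *
todo(0)"
```

```text
time: 10.4
tool_pos: [593.4, -173.4, 128.8]
tcp_rot: [3.139, -0.524, 0.199]
contact_force: [-4.5, -0.2, 4.6]
grip_width: 42.6
finger_force: 30.0
rel nest [-0.2  0.  21.8] shift [ 0.063  0.013 -0.101] turn [ 0.015  0.004 -0.001] F nest [-1.5  0.7  6.2]
```

```bash
python3 -m pendant '[[[0.0165,0.0033,-0.029],[0,0,0],-1],[[0.0165,0.0033,-0.029],[0,0,0],-1],[[0,0,0],[0,0,0],-1],[[0,0,0],[0,0,0],-1],[[0,0,0],[0,0,0],-1],[[0,0,0],[0,0,0],-1],[[0,0,0],[0,0,0],-1],[[0,0,0],[0,0,0],-1],[[0,0,0],[0,0,0],-1],[[0,0,0],[0,0,0],-1]]'; python3 -c "
from h import *
todo(0)"; python3 -m pendant '[[[0.0165,0.0033,-0.029],[0,0,0],-1],[[0.0165,0.0033,-0.029],[0,0,0],-1],[[0,0,0],[0,0,0],-1],[[0,0,0],[0,0,0],-1],[[0,0,0],[0,0,0],-1],[[0,0,0],[0,0,0],-1],[[0,0,0],[0,0,0],-1],[[0,0,0],[0,0,0],-1],[[0,0,0],[0,0,0],-1],[[0,0,0],[0,0,0],-1]]'; python3 -c "
from h import *
todo(0)"
```

```text
time: 11.23
tool_pos: [594.3, -173.1, 126.8]
tcp_rot: [3.14, -0.523, 0.199]
contact_force: [-0.0, -0.6, 0.4]
grip_width: 42.7
finger_force: 30.0
rel nest [-0.3  0.1 19.6] shift [ 0.032  0.003 -0.035] turn [ 0.013  0.001 -0.001] F nest [ 0.1 -0.6  0.4]
time: 12.07
tool_pos: [595.3, -172.9, 125.2]
tcp_rot: [3.14, -0.524, 0.199]
contact_force: [-3.3, -1.0, 4.3]
grip_width: 42.7
finger_force: 30.0
rel nest [-0.2  0.1 17.7] shift [-0.    -0.003  0.018] turn [ 0.014  0.002 -0.002] F nest [-0.8 -0.3  5.5]
```

```bash
python3 -m pendant '[[[0.0165,0.0033,-0.029],[0,0,0],-1],[[0.0165,0.0033,-0.029],[0,0,0],-1],[[0,0,0],[0,0,0],-1],[[0,0,0],[0,0,0],-1],[[0,0,0],[0,0,0],-1],[[0,0,0],[0,0,0],-1],[[0,0,0],[0,0,0],-1],[[0,0,0],[0,0,0],-1],[[0,0,0],[0,0,0],-1],[[0,0,0],[0,0,0],-1]]'; python3 -c "
from h import *
todo(0)"; python3 -m pendant '[[[0.0165,0.0033,-0.029],[0,0,0],-1],[[0.0165,0.0033,-0.029],[0,0,0],-1],[[0,0,0],[0,0,0],-1],[[0,0,0],[0,0,0],-1],[[0,0,0],[0,0,0],-1],[[0,0,0],[0,0,0],-1],[[0,0,0],[0,0,0],-1],[[0,0,0],[0,0,0],-1],[[0,0,0],[0,0,0],-1],[[0,0,0],[0,0,0],-1]]'; python3 -c "
from h import *
todo(0)"
```

```text
time: 12.9
tool_pos: [595.5, -172.9, 125.0]
tcp_rot: [3.139, -0.524, 0.2]
contact_force: [-19.9, -1.4, 20.7]
grip_width: 42.6
finger_force: 30.0
rel nest [-0.2  0.  17.5] shift [-0.007 -0.003  0.024] turn [ 0.018  0.009 -0.005] F nest [-6.8  2.5 27.8]
time: 13.73
tool_pos: [596.5, -172.7, 124.2]
tcp_rot: [3.138, -0.525, 0.201]
contact_force: [-24.5, -1.3, 28.2]
grip_width: 42.6
finger_force: 30.0
rel nest [ 0.3  0.  16.2] shift [-0.04  -0.01   0.052] turn [ 0.022  0.017 -0.009] F nest [-6.9  3.6 36.6]
```

```bash
python3 -m pendant '[[[-0.035,-0.007,0.06],[0,0,0],-1],[[0,0,0],[0,0,0],-1],[[0,0,0],[0,0,0],-0.3],[[0,0,0],[0,0,0],0],[[0,0,0],[0,0,0],0.2],[[0,0,0],[0,0,0],0.4],[[0,0,0],[0,0,0],0.6],[[0,0,0],[0,0,0],0.6],[[0,0,0],[0,0,0],0.6],[[0,0,0],[0,0,0],0.6]]'; python3 -c "
from h import *
todo(100)"
```

```text
time: 14.57
tool_pos: [596.2, -172.6, 123.3]
tcp_rot: [3.14, -0.523, 0.199]
contact_force: [0.5, 0.9, -0.8]
grip_width: 72.7
finger_force: 0.0
rel nest [-0.4  0.2 15.6] shift [-1.666 -0.34   2.968] turn [ 0.012  0.    -0.002] F nest [ 0.2  0.8 -1. ]
```

```bash
cat >> h.py <<'E'
def path(*pts):
    R=nest();o=bot.get_obs();p=o["tool_pos"];print("rel",(R.T@(p-N)).round(1),"F",(R.T@o["contact_force"]).round(1),"t",o["time"])
    for q in pts:
        X=N+R@[q[0],q[1] if len(q)>2 else 0,q[-1]];print(q,((X-p)/30).round(3));p=X
E
python3 -m pendant '[[[-0.16,-0.03,0.29],[0,0,0],0.6],[[-0.3,-0.06,0.53],[0,0,0],0.6],[[-0.49,-0.1,0.87],[0,0,0],0],[[-0.49,-0.1,0.87],[0,0,0],-0.5],[[-0.49,-0.1,0.87],[0,0,0],-1],[[-0.49,-0.1,0.87],[0,0,0],-1],[[-0.49,-0.1,0.87],[0,0,0],-1],[[0,0,0],[0,0,0],-1],[[0,0,0],[0,0,0],-1],[[0,0,0],[0,0,0],-1]]'; python3 -c "
from h import *
path((125,195),(125,157),(112,157.5),(78,163.5),(52,160),(28,150),(7.3,136),(-8.6,116.7),(-18.6,94),(-22,69.5),(-22,66))
S=bot.capture('side');T=bot.capture('top')
cv2.imwrite('pics/n2.png',np.hstack([cv2.resize(S[80:220,245:355],None,fx=4,fy=4),cv2.resize(T[80:220,325:415],None,fx=4,fy=4)]))"
```

```text
time: 15.4
tool_pos: [508.6, -190.3, 278.5]
tcp_rot: [3.14, -0.523, 0.199]
contact_force: [0.3, -0.2, -0.3]
grip_width: 24.6
finger_force: 0.0
rel [-2.000e-01  1.000e-01  1.947e+02] F [ 0.1 -0.2 -0.4] t 15.4
(125, 195) [3.54  0.707 2.097]
(125, 157) [ 0.621  0.125 -1.097]
(112, 157.5) [-0.376 -0.075 -0.202]
(78, 163.5) [-1.06  -0.213 -0.393]
(52, 160) [-0.679 -0.136 -0.534]
(28, 150) [-0.516 -0.103 -0.689]
(7.3, 136) [-0.357 -0.072 -0.749]
(-8.6, 116.7) [-0.135 -0.027 -0.822]
(-18.6, 94) [ 0.088  0.018 -0.822]
(-22, 69.5) [ 0.304  0.061 -0.764]
(-22, 66) [ 0.057  0.011 -0.101]
```

View pics/n2.png

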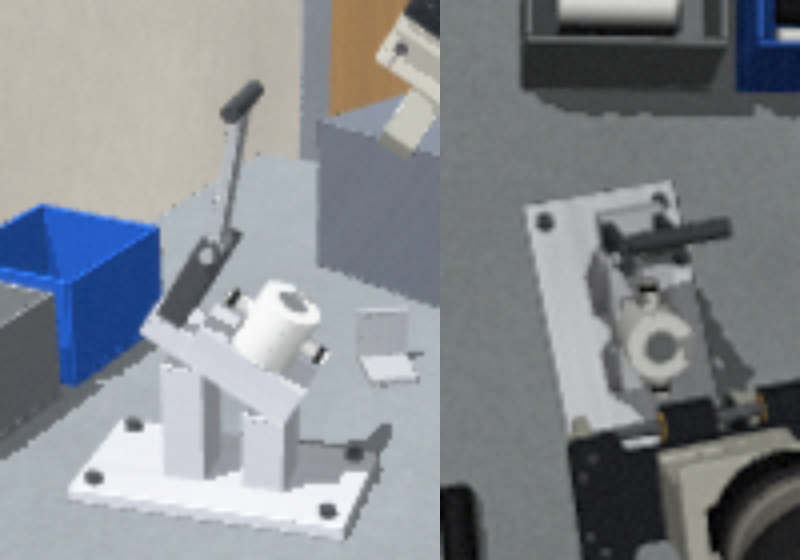

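```bash
python3 -c "
from h import *
R=nest()
for h in(0,3,6):
  X=N+R@[0,0,44+h];print(h,np.array(proj('side',X)).round(1),np.array(proj('top',X)).round(1))
print(tri((319.2,154.2),(380,166.7)),R.T@(tri((319.2,154.2),(380,166.7))[0]-N))"
python3 -m pendant '[[[0.88,0.18,0.53],[0,0,0],-1],[[0.88,0.18,0.53],[0,0,0],-1],[[0.88,0.18,0.52],[0,0,0],-1],[[0.9,0.18,0.52],[0,0,0],-1],[[0,0,0],[0,0,0],-1],[[0.2,0.04,-0.36],[0,0,0],-1],[[0.2,0.04,-0.36],[0,0,0],-1],[[0.2,0.04,-0.36],[0,0,0],-1],[[0,0,0],[0,0,0],-1],[[0,0,0],[0,0,0],-1]]'; python3 -c "
from h import *
path((112,157.5),(78,163.5))
S=bot.capture('side');T=bot.capture('top')
cv2.imwrite('pics/n3.png',np.hstack([cv2.resize(S[60:200,245:355],None,fx=4,fy=4),cv2.resize(T[80:220,325:415],None,fx=4,fy=4)]))"
```

```text
0 [317.2 154.7] [380.4 165.6]
3 [317.8 153.9] [380.7 165.9]
6 [318.3 153. ] [380.9 166.3]
(array([ 577.74749717, -174.52432028,  151.19333794]), np.float64(2.732966389848819)) [-2.4305964   1.94407056 48.96927499]
time: 16.33
tool_pos: [632.4, -165.0, 306.8]
tcp_rot: [-3.14, -0.52, 0.197]
contact_force: [0.1, -0.3, 0.5]
grip_width: 0.4
finger_force: 0.0
rel [123.4   0.5 156. ] F [ 0.2 -0.3  0.4] t 16.3333
(112, 157.5) [-0.344 -0.086 -0.147]
(78, 163.5) [-1.06  -0.213 -0.393]
```

View pics/n3.png

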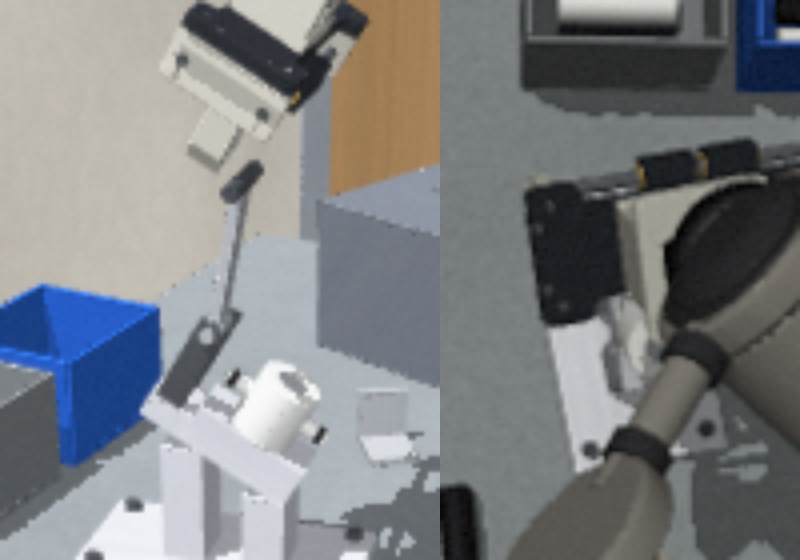

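```bash
cat > seat.py <<'E'
from h import *
S=bot.capture('side');R=nest()
for x in(36,-36):
    u,v=proj('side',N+R@[x,0,22]);u0,v0=int(u)-8,int(v)-8
    g=S[v0:v0+17,u0:u0+17].max(2).astype(float);m=(g<75).astype(np.uint8)
    n,l,st,ce=cv2.connectedComponentsWithStats(m)
    print(x,(round(u,1),round(v,1)),[(int(s[4]),(c+[u0,v0]).round(1).tolist()) for s,c in list(zip(st,ce))[1:]])
for h in(0,5):print(h,np.array(proj('side',N+R@[0,0,22+h])).round(2))
E
python3 seat.py
```

```text
36 (np.float64(302.1), np.float64(153.3)) [(14, [297.6, 147.6]), (1, [295.0, 153.0]), (5, [303.0, 154.0]), (1, [294.0, 155.0])]
-36 (np.float64(324.3), np.float64(168.1)) [(4, [324.5, 168.5])]
0 [313.23 160.74]
5 [314.13 159.38]
```

```bash
python3 -m pendant '[[[-0.17,-0.04,-0.07],[0,0,0],-1],[[-0.17,-0.04,-0.07],[0,0,0],-1],[[-0.21,-0.043,-0.08],[0,0,0],-1],[[-0.21,-0.043,-0.08],[0,0,0],-1],[[-0.21,-0.043,-0.08],[0,0,0],-1],[[-0.21,-0.043,-0.08],[0,0,0],-1],[[-0.21,-0.043,-0.08],[0,0,0],-1],[[0,0,0],[0,0,0],-1],[[0,0,0],[0,0,0],-1],[[0,0,0],[0,0,0],-1]]'; cat > bar.py <<'E'
from h import *
import sys
R=nest();S=bot.capture('side').max(2);best=[]
for q in np.radians(np.arange(-3,115,1.5)):   # dark score of the near end of the bar along its known arc
    v=[]
    for y in(10,16,22,27):
        u,w=proj('side',N+R@[62-100*np.cos(q),y,48.5+100*np.sin(q)]);v.append(S[int(round(w))-1:int(round(w))+2,int(round(u))-1:int(round(u))+2].mean())
    best.append((max(v),np.degrees(q)))
print([(round(float(a)),round(float(b),1)) for a,b in sorted(best)[:5]])
path((52,160),(28,150),(7.3,136))
E
python3 bar.py
```

```text
time: 17.32
tool_pos: [591.0, -174.0, 292.3]
tcp_rot: [3.141, -0.522, 0.199]
contact_force: [-0.0, -0.6, -0.6]
grip_width: 0.4
finger_force: 0.0
[(82, 88.5), (98, 90.0), (100, 87.0), (124, 91.5), (127, 85.5)]
rel [ 79.7  -0.2 164.6] F [ 0.2 -0.3  0. ] t 17.3667
(52, 160) [-0.71  -0.137 -0.595]
(28, 150) [-0.516 -0.103 -0.689]
(7.3, 136) [-0.357 -0.072 -0.749]
```

```bash
python3 -m pendant '[[[-0.237,-0.044,-0.198],[0,0,0],-1],[[-0.237,-0.044,-0.198],[0,0,0],-1],[[-0.237,-0.044,-0.198],[0,0,0],-1],[[-0.172,-0.034,-0.23],[0,0,0],-1],[[-0.172,-0.034,-0.23],[0,0,0],-1],[[-0.172,-0.034,-0.23],[0,0,0],-1],[[-0.12,-0.024,-0.25],[0,0,0],-1],[[-0.12,-0.024,-0.25],[0,0,0],-1],[[-0.12,-0.024,-0.25],[0,0,0],-1],[[0,0,0],[0,0,0],-1]]'; sed -i 's/^path.*/path((7.3,136),(-8.6,116.7),(-18.6,94),(-22,69.5),(-22,66))/' bar.py; python3 bar.py
```

```text
time: 18.2
tool_pos: [542.7, -183.0, 230.0]
tcp_rot: [-3.141, -0.521, 0.198]
contact_force: [0.7, -0.0, -0.6]
grip_width: 0.5
finger_force: 0.2
[(85, 40.5), (86, 42.0), (91, 43.5), (99, 39.0), (109, 45.0)]
rel [  6.4   0.4 135.7] F [0.4 0.2 0.1] t 18.25
(7.3, 136) [ 0.024 -0.01   0.026]
(-8.6, 116.7) [-0.135 -0.027 -0.822]
(-18.6, 94) [ 0.088  0.018 -0.822]
(-22, 69.5) [ 0.304  0.061 -0.764]
(-22, 66) [ 0.057  0.011 -0.101]
```

```bash
python3 -m pendant '[[[-0.04,-0.01,-0.27],[0,0,0],-1],[[-0.04,-0.01,-0.27],[0,0,0],-1],[[-0.03,-0.01,-0.26],[0,0,0],-1],[[0.03,0.006,-0.274],[0,0,0],-1],[[0.03,0.006,-0.274],[0,0,0],-1],[[0.03,0.006,-0.274],[0,0,0],-1],[[0.08,0.016,-0.2],[0,0,0],-1],[[0.08,0.016,-0.2],[0,0,0],-1],[[0,0,0],[0,0,0],-1],[[0,0,0],[0,0,0],-1]]'; sed -i 's/^path.*/path((-22,69.5),(-22,66))/' bar.py; python3 bar.py
```

```text
time: 19.08
tool_pos: [548.0, -182.2, 170.7]
tcp_rot: [3.141, -0.523, 0.199]
contact_force: [-0.1, 0.1, -0.1]
grip_width: 0.5
finger_force: 0.0
[(73, 61.5), (82, 16.5), (88, 6.0), (88, 7.5), (88, 9.0)]
rel [-19.    0.1  81.5] F [ 0.3 -0.3 -0.1] t 19.1333
(-22, 69.5) [ 0.113  0.019 -0.397]
(-22, 66) [ 0.057  0.011 -0.101]
```

```bash
python3 -m pendant '[[[0.04,0.008,-0.13],[0,0,0],-1],[[0.04,0.008,-0.13],[0,0,0],-1],[[0.04,0.008,-0.13],[0,0,0],-1],[[0.016,0.003,-0.03],[0,0,0],-1],[[0,0,0],[0,0,0],-1],[[0,0,0],[0,0,0],-1],[[0,0,0],[0,0,0],-1],[[0,0,0],[0,0,0],-1],[[0,0,0],[0,0,0],-1],[[0,0,0],[0,0,0],-1]]'; python3 bar.py
python3 -m pendant '[[[0.025,0.005,-0.043],[0,0,0],-1],[[0,0,0],[0,0,0],-1],[[0,0,0],[0,0,0],-1],[[0,0,0],[0,0,0],-1],[[0,0,0],[0,0,0],-1],[[0,0,0],[0,0,0],-1],[[0,0,0],[0,0,0],-1],[[0,0,0],[0,0,0],-1],[[0,0,0],[0,0,0],-1],[[0,0,0],[0,0,0],-1]]'; python3 bar.py
```

```text
time: 19.97
tool_pos: [552.2, -182.1, 159.4]
tcp_rot: [3.139, -0.524, 0.2]
contact_force: [-4.4, -0.6, 8.5]
grip_width: 0.7
finger_force: 4.4
[(61, 51.0), (65, 52.5), (65, 58.5), (66, 54.0), (66, 55.5)]
rel [-21.3  -0.4  69.3] F [-0.7  0.2  7.8] t 20.0167
(-22, 69.5) [-0.027  0.01  -0.007]
(-22, 66) [ 0.057  0.011 -0.101]
time: 20.85
tool_pos: [552.4, -182.0, 159.2]
tcp_rot: [3.138, -0.525, 0.201]
contact_force: [-16.4, -0.5, 19.2]
grip_width: 0.7
finger_force: 12.7
[(63, 52.5), (64, 58.5), (64, 57.0), (65, 55.5), (65, 54.0)]
rel [-21.2  -0.4  69. ] F [-3.6  3.4 24.8] t 20.9
(-22, 69.5) [-0.033  0.008  0.001]
(-22, 66) [ 0.057  0.011 -0.101]
```

```bash
python3 -m pendant '[[[-0.05,-0.01,0.087],[0,0,0],-1],[[-0.1,-0.02,0.17],[0,0,0],-1],[[-0.4,-0.08,0.6],[0,0,0],-1],[[-0.49,-0.1,0.87],[0,0,0],-1],[[-0.49,-0.1,0.87],[0,0,0],-1],[[-0.49,-0.1,0.87],[0,0,0],-1],[[-0.49,-0.1,0.87],[0,0,0],-1],[[0,0,0],[0,0,0],-1],[[0,0,0],[0,0,0],-1],[[0,0,0],[0,0,0],-1]]'; python3 bar.py; python3 seat.py; python3 -c "
from h import *
cv2.imwrite('pics/fin.png',bot.capture('side'));R=nest()
for d in (0,2,4,6,10):
  q=np.radians(d);print(d,np.array(proj('side',N+R@[62-100*np.cos(q),30,48.5+100*np.sin(q)])).round(1))
S=cv2.imread('pics/fin.png').max(2);u,v=proj('side',N+R@[-38,30,48.5]);print(S[int(v)-8:int(v)+9,int(u)-8:int(u)+9],int(u),int(v))"
```

```text
time: 21.73
tool_pos: [477.3, -196.8, 286.8]
tcp_rot: [3.141, -0.523, 0.199]
contact_force: [-0.4, -0.1, -0.8]
grip_width: 0.4
finger_force: 0.0
[(91, -1.5), (91, 0.0), (101, 7.5), (101, 9.0), (103, 1.5)]
rel [-2.390e+01  1.000e-01  2.173e+02] F [ 0.1  0.5 -0.1] t 21.7833
(-22, 69.5) [ 2.47   0.492 -4.237]
(-22, 66) [ 0.057  0.011 -0.101]
36 (np.float64(302.1), np.float64(153.3)) [(11, [297.6, 147.3]), (3, [295.7, 152.0]), (5, [303.0, 154.0]), (1, [294.0, 155.0])]
-36 (np.float64(324.3), np.float64(168.1)) [(6, [331.0, 162.5]), (1, [328.0, 165.0]), (3, [324.7, 168.0])]
0 [313.23 160.74]
5 [314.13 159.38]
0 [327.2 165.9]
2 [327.9 164.9]
4 [328.5 163.9]
6 [329.1 162.8]
10 [330.1 160.7]
[[189 186 194 214 224 209 206 206 202 198 187 129 101  97  89 116 210]
 [221 191 185 191 191 218 207 208 206 205 201 127 102  97  77  87 183]
 [246 246 182 187 190 192 217 222 207 205 200 126  96  85  74 117 173]
 [243 245 243 217 180 186 189 191 227 204 175  99  90  77 100 178 174]
 [195 186 201 191 177 170 187 187 188 162 124  94  80  68 155 176 174]
 [185 183 173 163 163 185 183 182 130 100  99  82  69  98 183 169 174]
 [183 175 163 159 187 186 184 181  99 103  90  76  66 155 188 170 174]
 [177 169 158 158 187 187 184 135  98  94  83  64  93 183 189 169 159]
 [172 166 177 198 173 185 147  85  82  72  79  67 153 185 186 172 175]
 [164 181 222 214 204 182 112  85  82  81  83 127 188 186 189 177 175]
 [160 192 207 219 219 158  34  96  88  85 120 187 188 191 191 175 174]
 [161 161 189 201 208  82  69 230 159 139 189 188 187 187 186 176 177]
 [170 183 167 175 109  34 139 247 188 188 188 187 186 186 188 165 217]
 [165 164 179 181  79  75 242 188 188 188 188 188 190 186 187 172 192]
 [164 164 164 172 183 168 185 188 187 189 185 188 184 184 187 186 156]
 [163 164 162 163 167 179 186 186 186 188 190 189 188 188 187 188 175]
 [163 163 164 165 167 185 188 184 182 189 188 187 188 187 185 184 187]] 327 165
```

```bash
python3 -c "
from plant import bot
print(bot.close_job())"
```

```text
the job is handed in; nothing more can be done
None
```

The housing is pressed home in the nest (firm stop at about 28 N), the clamp was then swung fully down to its stop, the gripper is clear, and the job was handed in at about 22 s; I viewed 11 pictures against the limit of 10 and did not check the bystanders again afterwards.

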